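Take the bore size of a split bearing housing with a telescoping gauge

TASK

Put the telescoping gauge from the orange stand into the upright bore of the split bearing housing, flange down on its top and plungers pointing across the split; press the green end of its rocker so that the plungers spring out to the bore, then press the red end just until the lock bites. Draw the gauge out with its plungers held at the bore's size and put it back upright in its stand. Treat the rocker gently, and leave the other things where they are.

Things in the scene. Friction and masses are not known exactly. Their poses are not given: they have to be found in the camera images.
- gauge: Telescoping bore gauge, loose, 0.35 kg, upright. Origin: centre of its flange's underside, z up. Flange 68 mm diameter, 6 mm thick. Below it a pilot 34 mm diameter, 10 mm long, a neck, and a head 29 mm diameter with a tapered nose that ends 46 mm below the origin. Two brass plungers in the head, 32 mm below the origin, along the gauge's x axis, move out and in equally, by springs of 2 N each.
- handle (a point): Centre of the black handle, 28 mm above the gauge's origin. Handle 24 mm along the gauge's x, 20 mm along y, from 6 to 42 mm above the origin. Grip it across y: the rocker on top is narrower than that.
- rocker: Lock rocker on the gauge, 48 x 12 mm along its x, pivot (origin) 52 mm above the gauge's origin. Round bumps: green at 20 mm to -x releases the plungers, red at 20 mm to +x locks. Bump tops stand 67 mm (up) to 57 mm (down) above the gauge's origin. Stays where left; a bump moves at about 6 N. At the start red is fully down. Delicate: never press it with more than 20 N.
- red (a point): Top of the rocker's red bump. Pressed down after a release it goes at 6 to 7 N without effect until its stop meets the plungers; there the force rises by about 3 N and the lock has bitten. Pushed on past this it draws the plungers in, off the bore: a false size.
- green (a point): Top of the rocker's green bump. Pressed fully down, onto a firm stop, it frees the plungers.
- tip_a (a point): Outermost point of the plunger on the gauge's -x side. The tips are 34 mm apart at the start (held fully in), 46 mm when free.
- tip_b (a point): Outermost point of the plunger on the gauge's +x side.
- hub: Split bearing housing, blue and dark steel, fixed on a steel plate 130 x 120 x 8 mm; origin at the centre of the plate's underside. Two halves, parted along its y axis; the +x half stands off on shims, so the bore along x is 38 to 43 mm, unknown; along y it is 37 mm. Open top at 60 mm, bore down to 8 mm. The plungers must point along its x.
- bore (a point): Centre of the bore's mouth in the housing's top face as it would be without shims, 60 mm above the table; x across the split. The true centre lies 0.5 to 3 mm from it to +x.
- wall_a (a point): Point on the bore's -x wall, 32 mm below the top face.
- wall_b (a point): Point on the bore's +x wall (the shimmed half), 32 mm below the top face.
- stand: Orange stand for the gauge, fixed, 74 mm square and 56 mm high with a square well 48 mm wide, 50 mm deep, on a black foot 90 mm square; origin at the centre of its underside. The gauge hangs in it by its flange.
- mouth (a point): Centre of the stand's well in its top face, 56 mm above the table: where the gauge's origin belongs, any yaw.
- spray_can: Red can, 54 mm diameter, 170 mm high, a bystander.
- grease_jar: Yellow jar, 64 mm diameter, 70 mm high, a bystander.
- screwdriver: Orange screwdriver lying flat, a bystander.
- wrench: Steel wrench lying flat, a bystander.
- bearing_ring: Steel ring, 52 mm diameter, 15 mm high, a bystander.
- cap_plug: Blue plug, 36 mm diameter, 22 mm high, a bystander.

How it is judged (in metres and radians):
On the way, in this order (a step that is already met when the one before it is completed fails the run):
1. the gauge sits in the bore, flange on the housing and plungers across the split (horizontal distance between gauge and bore below 0.008 m and z of gauge in the frame of bore below 0.002 m and angle between gauge's own z axis and vertical below 0.06 rad and angle between the x axis of gauge and the x axis of hub, either way round below 0.2 rad), for 0.1 s.
2. seated so, the plungers have sprung out to the bore's size (all of step 1 and ((distance between wall_a and wall_b between 0.03799 and 0.03851 m and distance between tip_a and tip_b between 0.0371 and 0.0394 m) or (distance between wall_a and wall_b between 0.03849 and 0.03901 m and distance between tip_a and tip_b between 0.0376 and 0.0399 m) or (distance between wall_a and wall_b between 0.03899 and 0.03951 m and distance between tip_a and tip_b between 0.0381 and 0.0404 m) or (distance between wall_a and wall_b between 0.03949 and 0.04001 m and distance between tip_a and tip_b between 0.0386 and 0.0409 m) or (distance between wall_a and wall_b between 0.03999 and 0.04051 m and distance between tip_a and tip_b between 0.0391 and 0.0414 m) or (distance between wall_a and wall_b between 0.04049 and 0.04101 m and distance between tip_a and tip_b between 0.0396 and 0.0419 m) or (distance between wall_a and wall_b between 0.04099 and 0.04151 m and distance between tip_a and tip_b between 0.0401 and 0.0424 m) or (distance between wall_a and wall_b between 0.04149 and 0.04201 m and distance between tip_a and tip_b between 0.0406 and 0.0429 m) or (distance between wall_a and wall_b between 0.04199 and 0.04251 m and distance between tip_a and tip_b between 0.0411 and 0.0434 m) or (distance between wall_a and wall_b between 0.04249 and 0.04301 m and distance between tip_a and tip_b between 0.0416 and 0.0439 m))), for 0.2 s.
3. the gauge is drawn clear of the bore with its plungers still at the bore's size (z of gauge in the frame of bore above 0.05 m and ((distance between wall_a and wall_b between 0.03799 and 0.03851 m and distance between tip_a and tip_b between 0.0371 and 0.0394 m) or (distance between wall_a and wall_b between 0.03849 and 0.03901 m and distance between tip_a and tip_b between 0.0376 and 0.0399 m) or (distance between wall_a and wall_b between 0.03899 and 0.03951 m and distance between tip_a and tip_b between 0.0381 and 0.0404 m) or (distance between wall_a and wall_b between 0.03949 and 0.04001 m and distance between tip_a and tip_b between 0.0386 and 0.0409 m) or (distance between wall_a and wall_b between 0.03999 and 0.04051 m and distance between tip_a and tip_b between 0.0391 and 0.0414 m) or (distance between wall_a and wall_b between 0.04049 and 0.04101 m and distance between tip_a and tip_b between 0.0396 and 0.0419 m) or (distance between wall_a and wall_b between 0.04099 and 0.04151 m and distance between tip_a and tip_b between 0.0401 and 0.0424 m) or (distance between wall_a and wall_b between 0.04149 and 0.04201 m and distance between tip_a and tip_b between 0.0406 and 0.0429 m) or (distance between wall_a and wall_b between 0.04199 and 0.04251 m and distance between tip_a and tip_b between 0.0411 and 0.0434 m) or (distance between wall_a and wall_b between 0.04249 and 0.04301 m and distance between tip_a and tip_b between 0.0416 and 0.0439 m))), for 0.2 s.
At the end, for the whole second after the job is handed in: The gauge stands at rest and let go in its stand: origin within 10 mm of the well's centre and at most 3 mm above its top face, upright within 0.08 rad, and its tips are still as far apart as the bore's walls across the split, to 0.9 mm (((distance between wall_a and wall_b between 0.03799 and 0.03851 m and distance between tip_a and tip_b between 0.0371 and 0.0394 m) or (distance between wall_a and wall_b between 0.03849 and 0.03901 m and distance between tip_a and tip_b between 0.0376 and 0.0399 m) or (distance between wall_a and wall_b between 0.03899 and 0.03951 m and distance between tip_a and tip_b between 0.0381 and 0.0404 m) or (distance between wall_a and wall_b between 0.03949 and 0.04001 m and distance between tip_a and tip_b between 0.0386 and 0.0409 m) or (distance between wall_a and wall_b between 0.03999 and 0.04051 m and distance between tip_a and tip_b between 0.0391 and 0.0414 m) or (distance between wall_a and wall_b between 0.04049 and 0.04101 m and distance between tip_a and tip_b between 0.0396 and 0.0419 m) or (distance between wall_a and wall_b between 0.04099 and 0.04151 m and distance between tip_a and tip_b between 0.0401 and 0.0424 m) or (distance between wall_a and wall_b between 0.04149 and 0.04201 m and distance between tip_a and tip_b between 0.0406 and 0.0429 m) or (distance between wall_a and wall_b between 0.04199 and 0.04251 m and distance between tip_a and tip_b between 0.0411 and 0.0434 m) or (distance between wall_a and wall_b between 0.04249 and 0.04301 m and distance between tip_a and tip_b between 0.0416 and 0.0439 m)) and horizontal distance between gauge and mouth below 0.01 m and z of gauge in the frame of mouth below 0.003 m and angle between gauge's own z axis and vertical below 0.08 rad and linear speed of gauge below 0.02 m/s and contact force between the fingers and gauge below 0.1 N); the robot touches nothing.
It fails at once if the rocker is pressed with more than 20 N (contact force between the fingers and rocker above 20 N).
It fails at once if a bystander is moved by more than 25 mm (distance of any of spray_can, grease_jar, screwdriver, wrench, bearing_ring, cap_plug from where it was at the start of the episode above 0.025 m).
It also fails if it takes over 72 s, if anything falls off the work surface, if the arm or the gripper's body presses on something with over 40 N, if the wrist force passes 120 N, or if a joint passes its speed limit or range.

ROBOT

A 6-joint arm with a two-finger parallel gripper is mounted at the origin on the work surface. World frame = base frame: x ahead of the robot, y to its left, z up, the work surface at z = 0. Lengths are in mm, angles in rad, forces in N, time in s.
With the tool pointing down it reaches from about 400 to 925 mm from the base axis. Payload 12.5 kg.
Tool frame: the origin (TCP) lies midway between the tips of the shut fingers; the grasp point (between the pads) lies 19 mm behind it (env.pinch_z is the z of the grasp point in the tool frame, in mm); z points along the fingers, y is the line along which they close (so a half turn about z gives the same grasp; the last joint's range is limited). The gripper opens to 95 mm and grips with 3 to 60 N. Pads are 20 mm wide; open, the fingers measure 119 mm over their backs; the gripper's body (75 mm by 180 mm) begins 59 mm behind the grasp point.
Start: joints at [-1.345, 0.491, 1.559, -0, 1.092, -0.106], TCP at [203.614, -590.921, 214.661] pointing down, gripper open.
Joint ranges: [-3.1, 3.1], [-0.84, 2.19], [0.05, 2.79], [-1.13, 4.28], [0.06, 2.93], [-2.69, 2.69]. Speed limits (rad/s): [2.22, 2.22, 2.79, 3.14, 3.14, 3.14].

INTERFACE

Orientations are given as [roll, pitch, yaw] about the fixed x, y, z axes, in that order (R = Rz(yaw) Ry(pitch) Rx(roll)).
In Python, from cell import env, eyes gives the robot as it stands.
- The arm moves only by the shell command python3 -m inch 'ROWS'. ROWS is JSON, a list of rows, each a list of 3 entries, a list of its own where there are three numbers: the shift along the tool's x, y, z in units of 60 mm (1.0 is 60 mm), then the turn about the tool's z in units of 5 degrees (1.0 is 5 degrees), then the closure, from -1 (fully open) to 1 (shut). In form: [[[tx, ty, tz], turn, claw], ...]. A call has exactly 10 rows; each row shifts and turns the commanded pose from where the row before left it, along the tool's axes as they then stand; what a row does not reach is not made up. A row lasts 1/8 s, in which the tool goes at most 62.5 mm and 10.7 degrees, less where a joint would pass 70% of its speed; a pose out of reach is approached as far as the arm can. A call is refused whole if a number of a shift passes 1 or a number of a turn 1, either way. A call with a gripper value outside its range is refused whole. The fingers move at their own pace and stop on an object; the grip force is fixed at half the most. Time passes only in rows, so rows that do not move let the fingers close, or fill a call up. It gives the time, the measured TCP pose, the force, the opening and the grip force at its end, in the units of the state.
- env.state(): the state, without advancing time (a new reading comes with each control period).
- eyes.read_camera(name): name is "side" or "top" or "wrist"; returns a dict with "pixels" (480x640x3 uint8, red, green, blue), "fx", "fy", "cx", "cy" (pixels), "extrinsics" (4x4, takes a point from world to camera coordinates). Camera axes: x right, y down, z forward; pixel columns grow to the right and rows downward; lengths in mm; the calibration is good to about 2 mm. A picture is of the moment at which its call begins. There is no depth.
- env.job_done(): hands the job in; it is judged then, once.
Trained networks look in a picture, given as the dict that the camera call returned (one of the last four; its "shot" number tells which), for a name from the list of things; names that differ only in an ending like _2 or _b are one class to them, and where a whole thing is asked for, a point or a joint stands for the part that bears it (a point fixed in the world has none). Each returns a list of dicts, best first, with "score" (0 to 1); they miss things now and then, are a little off and sometimes report something else, mostly with a low value. They report only what shows in the picture. A call takes as long as a camera call.
- eyes.boxes_of(name, picture): "centre" ([row, column] in pixels, amid what is visible of it).
- eyes.cut_out(name, picture): "mask" (480x640 bool, what is visible of it) and "centre" ([row, column] in pixels, amid what is visible of it).
- eyes.spot_point(name, picture): "centre" ([row, column] in pixels: a listed point, or the origin of a listed thing).
The state is a dict: "t": time; "joints": joint angles; "qvel": joint speeds; "tau": joint torques, N m; "eef_pos": TCP position; "tcp_rot": TCP orientation; "ft_force": force on the tool from outside, world axes, zero at the start; "moment": the same for the moment, N m; "opening": opening from 0.0 (shut) to 1.0 (fully open); "grip_force": force on a finger pad.
Only numpy, scipy, OpenCV 4.12 (cv2) and the standard library are available. Lean on these libraries where they do the work, as an engineer would, in place of code of your own. Each camera call takes 0.05 s, during which the arm holds its last target. There are 200 camera calls.

## Working session

There is one attempt and no reset: what is moved stays moved. The work goes in short steps, Python scripts to look and compute and a shell command to move; the robot and the scene stay as the last step left them, time stands still between calls to the robot, and variables do not carry over. Pictures are saved under pics/ and viewed, at most 10 in all, crops included, and the job is handed in when it is done.

```bash
ls; mkdir -p pics; cat > h.py <<'E'
import numpy as np, cv2
from cell import env, eyes
def ray(p,rc):
    E=np.array(p["extrinsics"]);R,t=E[:3,:3],E[:3,3]
    d=R.T@np.array([(rc[1]-p["cx"])/p["fx"],(rc[0]-p["cy"])/p["fy"],1]);return -R.T@t,d
def at_z(p,rc,z):
    o,d=ray(p,rc);return o+d*(z-o[2])/d[2]
def tri(obs):
    A=np.zeros((3,3));b=np.zeros(3)
    for p,rc in obs:
        o,d=ray(p,rc);d=d/np.linalg.norm(d);M=np.eye(3)-np.outer(d,d);A+=M;b+=M@o
    x=np.linalg.solve(A,b)
    return x
def proj(p,x):
    E=np.array(p["extrinsics"]);c=E[:3,:3]@x+E[:3,3]
    return np.array([p["cy"]+p["fy"]*c[1]/c[2],p["cx"]+p["fx"]*c[0]/c[2]])
def save(p,n,crop=None,s=1):
    im=p["pixels"][:,:,::-1]
    if crop: im=im[crop[0]:crop[1],crop[2]:crop[3]]
    cv2.imwrite("pics/"+n,cv2.resize(im,None,fx=s,fy=s))
E
python3 - <<'E'
from h import *
S=env.state();print({k:np.round(v,3).tolist() for k,v in S.items()},env.pinch_z)
P={c:eyes.read_camera(c) for c in("side","top","wrist")}
Z=dict(red=None,green=None,handle=None,gauge=None,bore=60,mouth=56,hub=0,stand=0)
save(P["top"],"top.png");save(P["side"],"side.png")
print({c:(-np.array(p["extrinsics"])[:3,:3].T@np.array(p["extrinsics"])[:3,3]).round(0) for c,p in P.items()},[p["fx"] for p in P.values()])
for n in Z:
    o=[]
    for c,p in P.items():
        r=eyes.spot_point(n,p)[:2]
        print(n,c,[(np.round(q["centre"],1).tolist(),round(q["score"],2),at_z(p,q["centre"],Z[n]).round(1).tolist() if Z[n] is not None else "") for q in r])
        if r and c!="wrist":o.append((p,r[0]["centre"]))
    if len(o)>1:print("  tri",tri(o).round(1))
E
```

```text
pics
{'t': 0.0, 'joints': [-1.345, 0.492, 1.559, -0.0, 1.092, -0.106], 'qvel': [0.001, -0.0, 0.0, 0.0, -0.0, 0.001], 'tau': [-0.0, -61.264, -25.819, 0.069, 0.048, -0.0], 'eef_pos': [203.526, -590.674, 214.065], 'tcp_rot': [-3.141, -0.0, 0.332], 'ft_force': [-0.602, -0.066, 0.462], 'moment': [0.073, 0.029, -0.021], 'grip_force': 0.0, 'opening': 0.998} -18.8
{'side': array([461., 868., 852.]), 'top': array([ 443.,  -12., 1273.]), 'wrist': array([ 277., -565.,  384.])} [569.248854413806, 522.1318970023581, 347.7383532121186]
red side [([201.1, 320.9], 0.53, ''), ([300.0, 250.0], 0.46, '')]
red top [([232.9, 398.9], 0.42, '')]
red wrist []
  tri [ 586.6 -165.1  109. ]
green side [([195.8, 336.2], 0.4, '')]
green top [([245.7, 396.0], 0.72, ''), ([248.7, 400.6], 0.58, '')]
green wrist []
  tri [ 553.6 -154.9  133.7]
handle side [([212.7, 328.7], 0.9, '')]
handle top [([243.8, 400.0], 0.91, ''), ([247.2, 403.9], 0.2, '')]
handle wrist []
  tri [ 567.6 -171.7   73.3]
gauge side [([219.5, 331.4], 0.58, '')]
gauge top [([244.3, 397.6], 0.88, '')]
gauge wrist []
  tri [ 564.4 -168.3   57.3]
bore side [([321.7, 333.8], 0.63, [525.2, 147.1, 60.0])]
bore top [([263.6, 258.5], 0.78, [522.0, 156.5, 60.0])]
bore wrist []
  tri [522.9 155.3  68.9]
mouth side [([220.8, 329.2], 0.81, [569.0, -164.5, 56.0])]
mouth top [([241.7, 397.2], 0.78, [570.7, -167.7, 56.0])]
mouth wrist []
  tri [ 570.2 -168.1   53.3]
hub side [([347.3, 330.4], 0.84, [529.5, 159.0, 0.0])]
hub top [([262.7, 261.5], 0.63, [528.0, 157.5, 0.0])]
hub wrist []
  tri [528.9 157.7  -1.6]
stand side [([237.8, 330.2], 0.86, [566.8, -171.8, 0.0])]
stand top [([247.3, 392.6], 0.76, [562.9, -163.4, 0.0])]
stand wrist []
  tri [ 564.1 -162.4    7.5]
```

```bash
python3 - <<'E'
import cv2,numpy as np
t=cv2.imread('pics/top.png');s=cv2.imread('pics/side.png')
a=cv2.resize(t[170:330,190:460],(800,474));b=cv2.resize(s[150:390,240:430],(475,600))
cv2.imwrite('pics/tc.png',a);cv2.imwrite('pics/sc.png',b)
E
```

```text
(no output)
```

View pics/top.png

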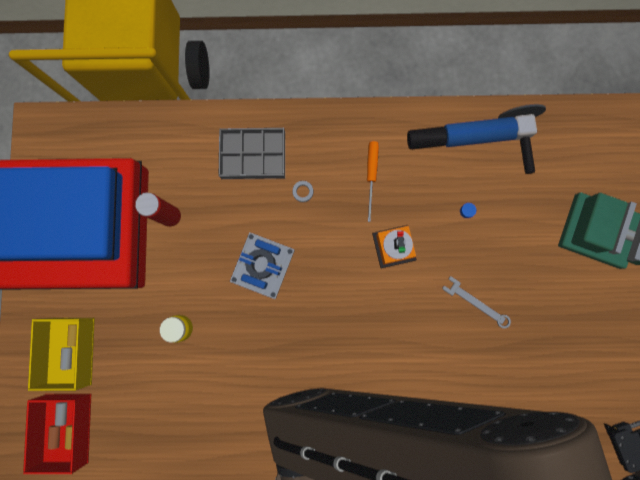

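View pics/tc.png

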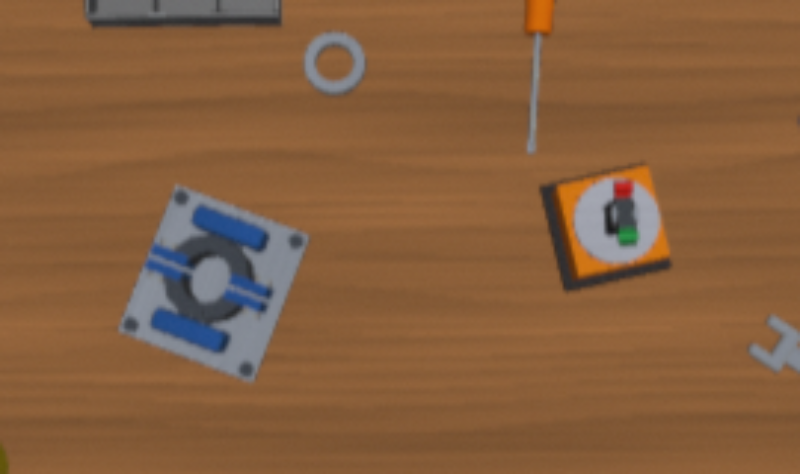

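View pics/side.png

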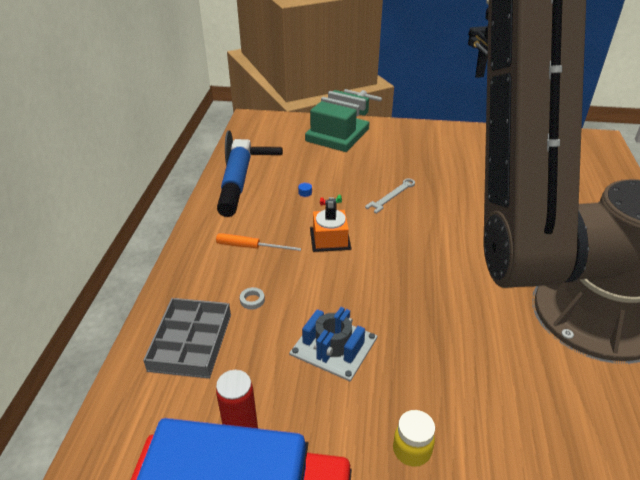

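The top and side views show the gauge in its orange stand at top pixel (row 244, col 400), red end towards +x. The hub is at (264, 260), with its split running left to right and slightly down. The free corridor between them is clear. Next I work out a wrist viewpoint over the gauge.

```bash
python3 - <<'E'
from h import *
p=eyes.read_camera("wrist");S=env.state()
o,d=ray(p,(240,320));c,s=np.cos(S["tcp_rot"][2]),np.sin(S["tcp_rot"][2])
T=np.array([[c,s,0],[s,-c,0],[0,0,-1]])
print("cam in tool",(T@(o-S["eef_pos"])).round(1),"axis",(T@d).round(3))
# target TCP such that optic axis hits gauge (568,-168,60) at TCP z 240, yaw .06
y=.06;Ti=np.array([[np.cos(y),np.sin(y),0],[np.sin(y),-np.cos(y),0],[0,0,-1]])
cam=Ti.T@(T@(o-S["eef_pos"]));ax=Ti.T@(T@d)
h=240+cam[2]-60;hit=cam+ax*h/-ax[2]
tgt=np.array([568-hit[0],-168-hit[1],240]);print("target",tgt.round(1))
print("tool shift in start tool axes",(T@(tgt-S["eef_pos"])).round(1)/60)
E
```

```text
cam in tool [  77.8   -0.  -169.7] axis [-0.268 -0.005  0.963]
target [ 587.7 -168.8  240. ]
tool shift in start tool axes [ 8.34333333 -4.56666667 -0.42166667]
```

```bash
python3 -m inch '[[[0.83,-0.46,-0.04],0,-1],[[0.83,-0.46,-0.04],0,-1],[[0.83,-0.46,-0.04],0,-1],[[0.83,-0.46,-0.04],0,-1],[[0.83,-0.46,-0.04],0,-1],[[0.83,-0.46,-0.04],0,-1],[[0.83,-0.46,-0.04],0,-1],[[0.83,-0.46,-0.04],0,-1],[[0.83,-0.46,-0.04],0,-1],[[0.83,-0.46,-0.04],0,-1]]' && python3 -m inch '[[[0,0,0],1,-1],[[0,0,0],1,-1],[[0,0,0],1,-1],[[0,0,0],0.1,-1],[[0,0,0],0,-1],[[0,0,0],0,-1],[[0,0,0],0,-1],[[0,0,0],0,-1],[[0,0,0],0,-1],[[0,0,0],0,-1]]'
python3 - <<'E'
from h import *
p=eyes.read_camera("wrist");S=env.state();print(S["eef_pos"],S["tcp_rot"])
for n,z in dict(red=57,green=67,handle=28,gauge=0,mouth=0).items():
    for q in eyes.spot_point(n,p)[:2]:print(n,np.round(q["centre"],1),round(q["score"],2),at_z(p,q["centre"],56+z).round(1))
save(p,"w1.png")
E
```

```text
t: 2.65
eef_pos: [585.7, -166.2, 238.9]
tcp_rot: [3.141, -0.0, 0.332]
ft_force: [0.4, -0.6, 0.4]
opening: 1.0
grip_force: 0.0
t: 3.9
eef_pos: [584.6, -167.8, 238.6]
tcp_rot: [3.141, -0.0, 0.061]
ft_force: [-0.7, 0.2, -0.8]
opening: 1.0
grip_force: 0.0
[ 584.56301344 -167.75615612  238.61851051] [ 3.14154322e+00 -3.21444869e-05  6.12942381e-02]
red [233.7 321.5] 0.68 [ 585.8 -167.3  113. ]
green [275.8 322.6] 0.75 [ 550.4 -170.5  123. ]
handle [245.4 320.5] 0.93 [ 566.5 -167.5   84. ]
handle [245.9  54.3] 0.66 [550.2  91.   84. ]
gauge [241.4 320.1] 0.9 [ 562.6 -167.2   56. ]
gauge [276.7 322.5] 0.42 [ 523.1 -172.2   56. ]
```

View pics/w1.png

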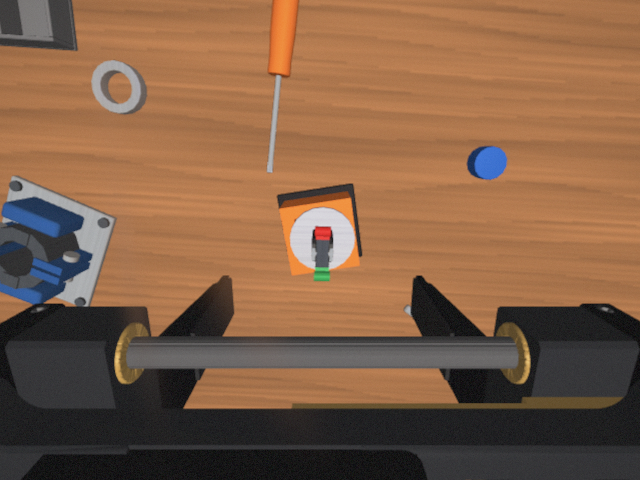

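The wrist view shows the white flange around (row 240, col 322), with red at (233, 322) and green at (276, 322). I fit the flange disc in its plane for an exact centre.

```bash
cat >> h.py <<'E'
def rect(p,c,z,half=70,k=4):
    """world-plane picture at height z about c: column=(x-cx0)*k, row=(y-cy0)*k"""
    w=np.float32([[c[0]+a*half,c[1]+b*half,z] for a,b in((-1,-1),(1,-1),(1,1),(-1,1))])
    s=np.float32([proj(p,x)[::-1] for x in w]);n=2*half*k
    H=cv2.getPerspectiveTransform(s,np.float32([[0,0],[n,0],[n,n],[0,n]]))
    return cv2.warpPerspective(p["pixels"],H,(n,n))
def back(uv,c,half=70,k=4): return np.array(uv)/k-half+np.array(c[:2])
def white_disc(p,c,z,half=70,k=4):
    im=rect(p,c,z,half,k);hsv=cv2.cvtColor(im,cv2.COLOR_RGB2HSV)
    m=((hsv[...,1]<50)&(hsv[...,2]>130)).astype(np.uint8)
    n,l,s,ce=cv2.connectedComponentsWithStats(m);i=1+np.argmax(s[1:,4])
    pts=cv2.convexHull(np.argwhere(l==i)[:,::-1].astype(np.int32))
    e=cv2.fitEllipse(pts);(u,v),r=cv2.minEnclosingCircle(pts)
    return back(e[0],c,half,k),np.array(e[1])/k,back((u,v),c,half,k),2*r/k
E
python3 - <<'E'
from h import *
p=eyes.read_camera("wrist")
print(white_disc(p,(566,-167),62))
p=eyes.read_camera("top");print(white_disc(p,(566,-167),62))
E
```

```text
(array([ 567.08506012, -168.80045319]), array([66.33738708, 66.86844635]), array([ 567.13371277, -168.80957031]), 66.98967742919922)Traceback (most recent call last):
  File "<stdin>", line 4, in <module>
  File "h.py", line 31, in white_disc
    n,l,s,ce=cv2.connectedComponentsWithStats(m);i=1+np.argmax(s[1:,4])
                                                     ~~~~~~~~~^^^^^^^^^
    return _wrapfunc(a, 'argmax', axis=axis, out=out, **kwds)
    return bound(*args, **kwds)
ValueError: attempt to get argmax of an empty sequence
```

```bash
python3 -m inch '[[[-0.1,0,0.3],-0.1,-1],[[-0.1,0,0.5],0,-1],[[-0.09,0,0.5],0,-1],[[0,0,0.5],0,-1],[[0,0,0.5],0,-1],[[0,0,0.36],0,-1],[[0,0,0.2],0,-1],[[0,0,0],0,-1],[[0,0,0],0,-1],[[0,0,0],0,-1]]'
```

```text
t: 5.55
eef_pos: [567.5, -169.1, 67.9]
tcp_rot: [3.141, -0.001, 0.07]
ft_force: [-0.2, -0.4, 0.6]
opening: 0.998
grip_force: 0.0
```

```bash
python3 -m inch '[[[0,0,0],0,1],[[0,0,0],0,1],[[0,0,0],0,1],[[0,0,0],0,1],[[0,0,0],0,1],[[0,0,0],0,1],[[0,0,0],0,1],[[0,0,0],0,1],[[0,0,0],0,1],[[0,0,0],0,1]]'
python3 - <<'E'
from h import *
p=eyes.read_camera("wrist");S=env.state();print(S["eef_pos"],S["tcp_rot"],S["ft_force"])
try:print(white_disc(p,(567,-169),62))
except Exception as e:print(e)
for n,z in dict(red=57,green=67).items():
    for q in eyes.spot_point(n,p)[:1]:print(n,np.round(q["centre"],1),round(q["score"],2),at_z(p,q["centre"],56+z).round(1))
E
```

```text
t: 6.8
eef_pos: [567.2, -168.9, 67.0]
tcp_rot: [3.141, -0.0, 0.07]
ft_force: [0.2, 0.6, -0.6]
opening: 0.211
grip_force: 30.0
[ 567.20862116 -168.91518588   67.04018653] [ 3.14151662e+00 -6.29158248e-05  6.99789984e-02] [ 0.3830918   0.60295896 -0.52596941]
(array([ 568.0459671 , -168.56361389]), array([64.71396637, 66.29290009]), array([ 567.30154419, -168.86102295]), 66.97450256347656)
red [295.9 321.9] 0.58 [ 588.1 -167.5  113. ]
green [399.6 323.4] 0.96 [ 548.7 -170.8  123. ]
```

```bash
python3 -m inch '[[[0,0,-0.1],0,1],[[0,0,-0.4],0,1],[[0,0,-0.5],0,1],[[0,0,-0.5],0,1],[[0,0,-0.5],0,1],[[0,0,-0.5],0,1],[[-0.2,-0.5,0],0,1],[[-0.25,-0.9,0],0,1],[[-0.25,-0.95,0],0,1],[[-0.25,-0.95,0],0,1]]' && python3 -m inch '[[[-0.25,-0.95,0],0,1],[[-0.25,-0.9,0],0,1],[[-0.25,-0.6,0],0,1],[[0,-0.3,0],0,1],[[0,0,0],1,1],[[0,0,0],1,1],[[0,0,0],1,1],[[0,0,0],1,1],[[0,0,0],0.7,1],[[0,0,0],0,1]]'
python3 - <<'E'
from h import *
p=eyes.read_camera("wrist");S=env.state();print(S["eef_pos"],S["tcp_rot"],S["opening"])
for n,z in dict(bore=60,hub=0,wall_a=28,wall_b=28).items():
    for q in eyes.spot_point(n,p)[:2]:print(n,np.round(q["centre"],1),round(q["score"],2),at_z(p,q["centre"],z).round(1))
im=cv2.resize(p["pixels"][:,:,::-1],(640,480))
r=rect(p,(525,156),60,60,5)[:,:,::-1]
cv2.imwrite("pics/w2.png",np.hstack([cv2.resize(im,(400,300)),cv2.resize(r,(400,400))[:300]*0]));cv2.imwrite("pics/r2.png",r)
o=np.zeros((600,800,3),np.uint8);o[:,200:]=0;o[:480,:480]=cv2.resize(r,(480,480));o[180:420,480:]=cv2.resize(im,(320,240));cv2.imwrite("pics/v2.png",o)
E
```

```text
t: 8.2
eef_pos: [495.4, 26.1, 217.1]
tcp_rot: [3.142, 0.0, 0.069]
ft_force: [1.5, 1.0, -4.1]
opening: 0.208
grip_force: 30.0
t: 9.45
eef_pos: [439.8, 186.0, 217.1]
tcp_rot: [3.141, 0.0, -0.34]
ft_force: [-1.3, -0.1, -4.2]
opening: 0.209
grip_force: 30.0
[439.81625032 185.99016915 217.03760857] [ 3.14129716e+00  1.95555904e-04 -3.38750327e-01] 0.2078253731874456
bore [132.  320.4] 0.82 [522.4 158.1  60. ]
hub [131.4 323. ] 0.66 [523.7 155.    0. ]
wall_a [111.  323.1] 0.9 [540.7 149.   28. ]
wall_a [152.3 322.1] 0.66 [504.5 162.8  28. ]
wall_b [111.  323.1] 0.9 [540.7 149.   28. ]
wall_b [152.3 322.1] 0.66 [504.5 162.8  28. ]
```

View pics/v2.png

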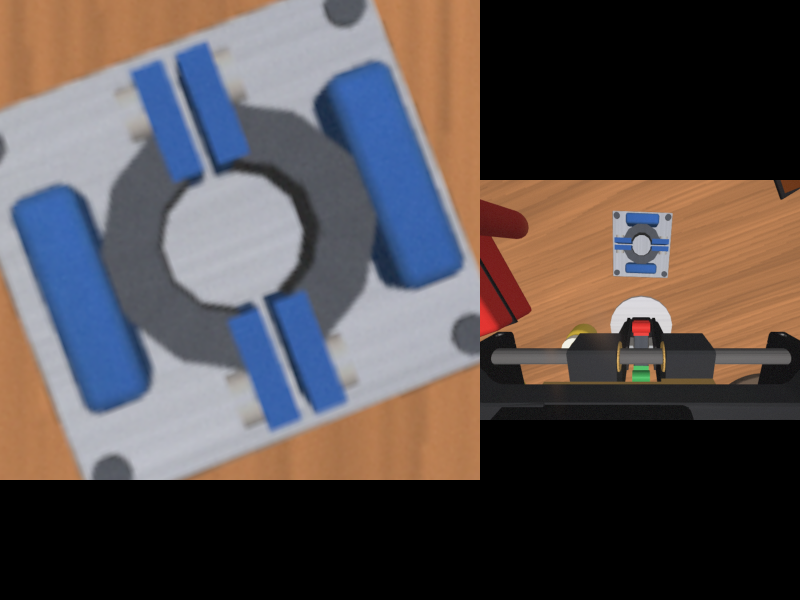

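The rectified hub view (4 px/mm, x to the right, y down) shows the bore opening from about col 162 to 318 and the split gap tilted by about -0.33 rad. I measure it in rotated axes.

```bash
cat >> h.py <<'E'
def hubview(p,c,yaw,z=60,half=50,k=6):
    """picture with columns along hub x, rows along hub y, about c at height z"""
    cx,sx=np.cos(yaw),np.sin(yaw);w=[]
    for a,b in((-1,-1),(1,-1),(1,1),(-1,1)):
        w.append([c[0]+half*(a*cx-b*sx),c[1]+half*(a*sx+b*cx),z])
    s=np.float32([proj(p,np.array(x))[::-1] for x in w]);n=2*half*k
    H=cv2.getPerspectiveTransform(s,np.float32([[0,0],[n,0],[n,n],[0,n]]))
    return cv2.warpPerspective(p["pixels"],H,(n,n),flags=cv2.INTER_CUBIC)
E
python3 - <<'E'
from h import *
p=eyes.read_camera("wrist")
# yaw from blue bars
im=rect(p,(523,157),60,70,5);h=cv2.cvtColor(im,cv2.COLOR_RGB2HSV)
m=((h[...,1]>130)&(h[...,0]>95)&(h[...,0]<125)).astype(np.uint8)
m=cv2.morphologyEx(m,cv2.MORPH_OPEN,np.ones((5,5)))
for c in cv2.findContours(m,cv2.RETR_EXTERNAL,cv2.CHAIN_APPROX_NONE)[0]:
    if cv2.contourArea(c)>800:
        r=cv2.minAreaRect(c);print("blue",back(r[0],(523,157),70,5).round(1),np.round(np.array(r[1])/5,1),round(r[2],1))
v=hubview(p,(523,157),-0.335)
cv2.imwrite("pics/hv.png",v[:,:,::-1])
g=cv2.cvtColor(v,cv2.COLOR_RGB2GRAY).astype(int)
for r in(-8,-4,0,4,8):
    i=300+r*6;print("x-prof y=%d"%r,[int(x) for x in g[i-2:i+3].mean(0)[300-30*6:300+30*6:4]])
for r in(-10,-6,6,10):
    i=300+r*6;print("y-prof x=%d"%r,[int(x) for x in g[:,i-2:i+3].mean(1)[300-30*6:300+30*6:4]])
E
```

```text
blue [530.5 187.4] [31.   7.9] 68.3
blue [541.6 183.1] [30.9  9.6] 68.0
blue [485.7 170.3] [56.4 17.9] 68.9
blue [561.7 140.5] [56.5 20.3] 69.1
blue [506.9 127. ] [30.9  7.8] 69.2
blue [517.8 122.9] [31.3  9.7] 67.6
x-prof y=-8 [90, 89, 88, 87, 88, 89, 88, 86, 86, 87, 89, 88, 87, 87, 88, 89, 89, 89, 88, 85, 74, 74, 100, 141, 174, 183, 177, 178, 177, 177, 178, 178, 178, 180, 180, 179, 180, 178, 178, 179, 178, 178, 178, 179, 178, 177, 177, 179, 180, 179, 179, 180, 181, 179, 177, 177, 178, 179, 179, 178, 179, 179, 179, 179, 179, 180, 180, 180, 172, 149, 90, 48, 38, 42, 41, 45, 59, 72, 81, 87, 88, 87, 86, 85, 84, 84, 87, 87, 87, 85]
x-prof y=-4 [87, 86, 86, 84, 85, 88, 89, 85, 86, 88, 85, 85, 87, 87, 85, 86, 88, 83, 78, 91, 131, 170, 183, 181, 180, 181, 181, 179, 181, 180, 180, 182, 181, 181, 181, 180, 179, 180, 180, 179, 181, 181, 181, 180, 179, 180, 179, 178, 179, 180, 181, 178, 179, 183, 181, 180, 179, 180, 181, 181, 181, 180, 180, 179, 180, 180, 178, 178, 178, 181, 175, 148, 90, 37, 44, 45, 41, 48, 70, 87, 88, 88, 88, 88, 89, 88, 88, 89, 87, 86]
x-prof y=0 [89, 87, 88, 88, 87, 89, 90
[... 2196 characters left out ...]
5, 176, 177, 176, 176, 177, 178, 179, 176, 175, 178, 181, 182, 181, 179, 182, 181, 181, 180, 177, 179, 185, 187, 187, 183, 179, 179, 181, 183, 183, 182, 183, 185, 184, 181, 180, 181, 178, 160, 126, 67, 48, 67, 82, 91, 95, 94, 92, 92, 92, 92, 93, 90, 89, 91, 91, 90, 89, 89, 89, 89, 89]
y-prof x=10 [94, 92, 92, 92, 93, 93, 93, 94, 94, 94, 95, 95, 91, 92, 94, 89, 83, 69, 52, 44, 38, 53, 95, 145, 178, 186, 179, 177, 176, 177, 178, 176, 178, 180, 179, 176, 175, 178, 181, 182, 178, 177, 180, 184, 183, 181, 178, 178, 182, 185, 186, 186, 183, 180, 179, 181, 182, 181, 181, 183, 183, 184, 176, 151, 103, 57, 38, 44, 48, 58, 73, 87, 92, 95, 95, 94, 92, 93, 94, 94, 90, 91, 94, 94, 90, 91, 93, 92, 92, 92]
```

View pics/hv.png

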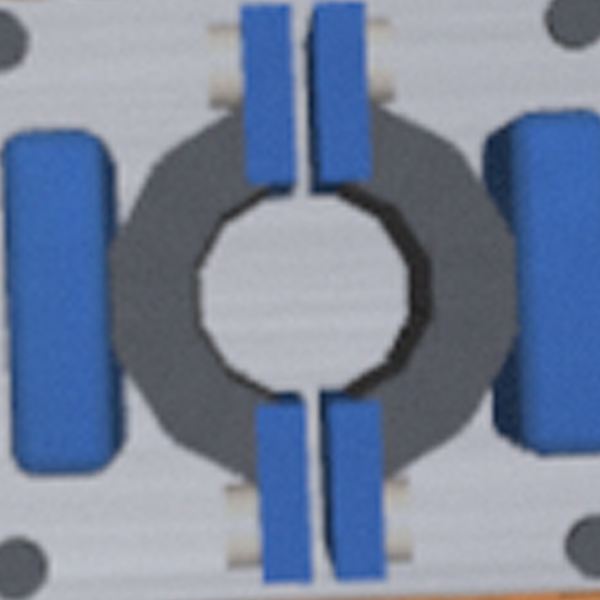

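Bore rim in those axes: about 39.6 mm across the split, with the centre at world (524.6, 155.1). The hub yaw is about -0.375. Sizes agree with those given (38 to 43 by 37 mm), so I move in.

```bash
python3 -m inch '[[[0,0,0],0.41,1],[[0.25,-0.01,0],0,1],[[0.4,-0.01,0],0,1],[[0.45,-0.01,0],0,1],[[0.4,-0.01,0],0,1],[[0,0,0.3],0,1],[[0,0,0.5],0,1],[[0,0,0.4],0,1],[[0,0,0],0,1],[[0,0,0],0,1]]'
python3 - <<'E'
from h import *
S=env.state();print(S["eef_pos"],S["tcp_rot"],S["ft_force"])
p=eyes.read_camera("wrist")
v=hubview(p,(524.6,155.1),-0.375,60,70,4);a=eyes.read_camera("side");save(a,"s3.png",(290,390,280,390),5)
E
```

```text
t: 11.0
eef_pos: [525.5, 155.1, 145.7]
tcp_rot: [-3.141, -0.001, -0.376]
ft_force: [0.3, -0.4, -2.7]
opening: 0.209
grip_force: 30.0
[525.51716583 155.12304452 145.74123237] [-3.14116475e+00 -9.79390670e-04 -3.76047020e-01] [ 0.28989348 -0.41494952 -2.73769513]
```

```bash
python3 -m inch '[[[-0.014,0.005,0],0,1],[[0,0,0.15],0,1],[[0,0,0.15],0,1],[[0,0,0.15],0,1],[[0,0,0.15],0,1],[[0,0,0.15],0,1],[[0,0,0.12],0,1],[[0,0,0.05],0,1],[[0,0,0],0,1],[[0,0,0],0,1]]'
```

```text
t: 12.35
eef_pos: [523.9, 155.3, 90.1]
tcp_rot: [-3.141, -0.0, -0.376]
ft_force: [0.7, -0.0, -4.1]
opening: 0.209
grip_force: 30.0
```

```bash
python3 -m inch '[[[0.01,0,0],0,1],[[0,0,0.04],0,1],[[0,0,0.04],0,1],[[0,0,0.04],0,1],[[0,0,0.04],0,1],[[0,0,0.04],0,1],[[0,0,0],0,1],[[0,0,0],0,1],[[0,0,0],0,1],[[0,0,0],0,1]]'
```

```text
t: 13.6
eef_pos: [524.3, 155.0, 77.9]
tcp_rot: [3.142, -0.0, -0.376]
ft_force: [0.7, 0.1, -3.8]
opening: 0.213
grip_force: 30.0
```

```bash
python3 -m inch '[[[0,0,0.03],0,1],[[0,0,0.03],0,1],[[0,0,0.03],0,1],[[0,0,0.02],0,1],[[0,0,0.01],0,1],[[0,0,0],0,1],[[0,0,0],0,1],[[0,0,0],0,1],[[0,0,0],0,1],[[0,0,0],0,1]]'
```

```text
t: 14.85
eef_pos: [524.3, 155.0, 71.0]
tcp_rot: [-3.142, -0.0, -0.376]
ft_force: [-3.0, -2.1, 5.8]
opening: 0.206
grip_force: 30.0
```

```bash
python3 -m inch '[[[0,0,0],0,-1],[[0,0,0],0,-1],[[0,0,0],0,-1],[[0,0,0],0,-1],[[0,0,-0.1],0,-1],[[0,0,-0.3],0,-1],[[0,0,-0.4],0,-1],[[0,0,-0.35],0,-1],[[0,0,0],0,1],[[0,0,0],0,1]]'
python3 - <<'E'
from h import *
p=eyes.read_camera("wrist");S=env.state();print(S["eef_pos"],S["ft_force"])
print(white_disc(p,(524.5,155),66))
for n,z in dict(red=117,green=127).items():
    for q in eyes.spot_point(n,p)[:1]:print(n,np.round(q["centre"],1),round(q["score"],2),at_z(p,q["centre"],z).round(1))
save(p,"w4.png")
E
```

```text
t: 16.1
eef_pos: [524.0, 155.0, 139.1]
tcp_rot: [3.141, 0.0, -0.376]
ft_force: [-0.5, -0.3, -0.1]
opening: 0.846
grip_force: 0.0
[523.91345116 154.97771574 138.80741653] [ 0.36942945 -0.13709931  0.16930215]
(array([534.47886658, 148.39711761]), array([118.82501221, 139.58796692]), array([537.75 , 149.625]), 139.53431701660156)
red [247.8 321. ] 0.85 [542.5 148.1 117. ]
green [313.8 323.3] 0.95 [507.8 160.4 127. ]
```

View pics/w4.png

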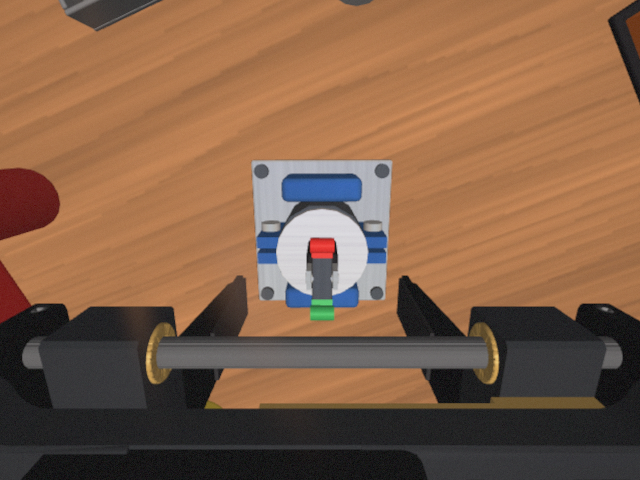

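The gauge sits seated and released, flange centred on the housing, with red at (248, 321) and green at (314, 323). I now shut the fingers above green.

```bash
python3 -m inch '[[[-0.1,0,0],0,1],[[-0.2,0,0],0,1],[[-0.117,0,0],0,1],[[0,0,0],0,1],[[0,0,0],0,1],[[0,0,0],0,1],[[0,0,0],0,1],[[0,0,0.08],0,1],[[0,0,0.08],0,1],[[0,0,0],0,1]]'
```

```text
t: 17.5
eef_pos: [500.8, 164.2, 129.4]
tcp_rot: [3.141, 0.001, -0.376]
ft_force: [0.1, 0.3, -0.1]
opening: 0.003
grip_force: 0.0
```

```bash
python3 -m inch '[[[0,0,0.02],0,1],[[0,0,0.02],0,1],[[0,0,0.02],0,1],[[0,0,0.02],0,1],[[0,0,0.02],0,1],[[0,0,0.02],0,1],[[0,0,0.02],0,1],[[0,0,0.02],0,1],[[0,0,0],0,1],[[0,0,0],0,1]]'
```

```text
t: 18.75
eef_pos: [501.1, 164.4, 120.8]
tcp_rot: [-3.141, -0.0, -0.376]
ft_force: [-1.8, 0.6, 5.1]
opening: 0.007
grip_force: 2.8
```

```bash
python3 -m inch '[[[0,0,0.01],0,1],[[0,0,0.01],0,1],[[0,0,0.01],0,1],[[0,0,0.005],0,1],[[0,0,0],0,1],[[0,0,0],0,1],[[0,0,0],0,1],[[0,0,0],0,1],[[0,0,0],0,1],[[0,0,0],0,1]]'
```

```text
t: 20.0
eef_pos: [501.1, 164.4, 118.8]
tcp_rot: [-3.141, -0.0, -0.376]
ft_force: [-2.3, 0.6, 6.6]
opening: 0.0
grip_force: 3.1
```

```bash
python3 -m inch '[[[0,0,0.005],0,1],[[0,0,0.005],0,1],[[0,0,0.005],0,1],[[0,0,0],0,1],[[0,0,0],0,1],[[0,0,0],0,1],[[0,0,0],0,1],[[0,0,0],0,1],[[0,0,0],0,1],[[0,0,0],0,1]]'
```

```text
t: 21.25
eef_pos: [501.0, 164.4, 117.8]
tcp_rot: [-3.141, -0.0, -0.376]
ft_force: [-2.4, 0.8, 6.3]
opening: 0.002
grip_force: 3.1
```

```bash
python3 -m inch '[[[0,0,0.005],0,1],[[0,0,0.005],0,1],[[0,0,0.002],0,1],[[0,0,0],0,1],[[0,0,0],0,1],[[0,0,0],0,1],[[0,0,0],0,1],[[0,0,0],0,1],[[0,0,0],0,1],[[0,0,0],0,1]]'
```

```text
t: 22.5
eef_pos: [501.0, 164.4, 117.1]
tcp_rot: [-3.141, -0.0, -0.376]
ft_force: [-2.4, 0.7, 6.3]
opening: 0.005
grip_force: 3.1
```

```bash
python3 -m inch '[[[0,0,0.005],0,1],[[0,0,0.005],0,1],[[0,0,0],0,1],[[0,0,0],0,1],[[0,0,0],0,1],[[0,0,0],0,1],[[0,0,0],0,1],[[0,0,0],0,1],[[0,0,0],0,1],[[0,0,0],0,1]]'
```

```text
t: 23.75
eef_pos: [501.1, 164.4, 116.8]
tcp_rot: [-3.141, -0.001, -0.376]
ft_force: [-2.5, 0.8, 9.2]
opening: -0.001
grip_force: 4.5
```

```bash
python3 -m inch '[[[0,0,0.004],0,1],[[0,0,0],0,1],[[0,0,0],0,1],[[0,0,0],0,1],[[0,0,-0.1],0,1],[[0,0,-0.2],0,1],[[0.3,0,-0.02],0,1],[[0.417,0,0],0,1],[[0.1,0,0],0,1],[[0,0,0],0,1]]'
python3 - <<'E'
from h import *
p=eyes.read_camera("wrist");S=env.state();print(S["eef_pos"],S["ft_force"])
for n,z in dict(red=127,green=117).items():
    for q in eyes.spot_point(n,p)[:1]:print(n,np.round(q["centre"],1),round(q["score"],2),at_z(p,q["centre"],z).round(1))
save(p,"w5.png",(180,340,220,420),3)
E
```

```text
t: 25.0
eef_pos: [546.7, 145.9, 134.7]
tcp_rot: [3.141, 0.001, -0.377]
ft_force: [-0.3, -0.3, 0.2]
opening: 0.006
grip_force: 0.0
[546.26933709 146.12490943 134.73734542] [-0.22745279 -0.43769117 -0.1645649 ]
red [225.   32.9] 0.73 [636.3 272.9 127. ]
```

View pics/w5.png

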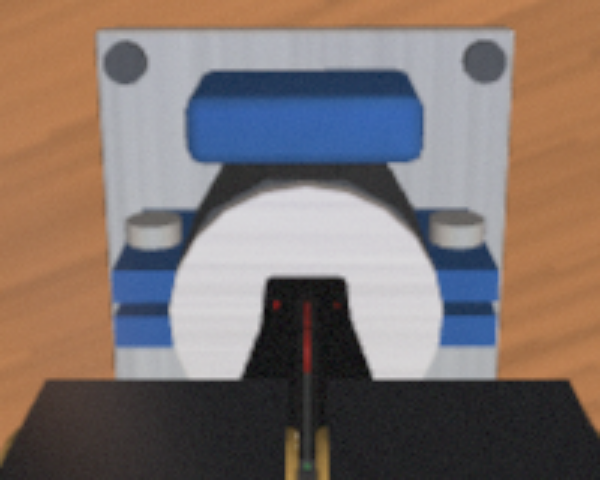

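The view shows the shut fingers over the red bump, which is just visible between the tips, with the flange still flat on the housing. I press down in stages.

```bash
python3 -m inch '[[[0,0,0.03],0,1],[[0,0,0.03],0,1],[[0,0,0.03],0,1],[[0,0,0.02],0,1],[[0,0,0.02],0,1],[[0,0,0.02],0,1],[[0,0,0.01],0,1],[[0,0,0],0,1],[[0,0,0],0,1],[[0,0,0],0,1]]'
```

```text
t: 26.4
eef_pos: [547.2, 146.1, 126.1]
tcp_rot: [-3.141, -0.002, -0.376]
ft_force: [-0.7, -2.0, 5.9]
opening: 0.002
grip_force: 2.9
```

```bash
python3 -m inch '[[[0,0,0.005],0,1],[[0,0,0.005],0,1],[[0,0,0.005],0,1],[[0,0,0],0,1],[[0,0,0],0,1],[[0,0,0],0,1],[[0,0,0],0,1],[[0,0,0],0,1],[[0,0,0],0,1],[[0,0,0],0,1]]'
```

```text
t: 27.65
eef_pos: [547.6, 146.0, 125.4]
tcp_rot: [-3.141, -0.002, -0.376]
ft_force: [1.1, -3.4, 7.4]
opening: 0.005
grip_force: 3.7
```

```bash
python3 -m inch '[[[0,0,0.005],0,1],[[0,0,0.005],0,1],[[0,0,0],0,1],[[0,0,0],0,1],[[0,0,0],0,1],[[0,0,0],0,1],[[0,0,0],0,1],[[0,0,0],0,1],[[0,0,0],0,1],[[0,0,0],0,1]]'
```

```text
t: 28.9
eef_pos: [547.8, 146.1, 124.9]
tcp_rot: [-3.141, -0.003, -0.376]
ft_force: [2.4, -1.6, 8.0]
opening: 0.005
grip_force: 3.9
```

```bash
python3 -m inch '[[[0,0,0.005],0,1],[[0,0,0.003],0,1],[[0,0,0],0,1],[[0,0,0],0,1],[[0,0,0],0,1],[[0,0,0],0,1],[[0,0,0],0,1],[[0,0,0],0,1],[[0,0,0],0,1],[[0,0,0],0,1]]'; python3 -c "
from cell import env
for i in range(1):print(env.state()['ft_force'],env.state()['eef_pos'])"
```

```text
t: 30.15
eef_pos: [547.9, 146.1, 124.5]
tcp_rot: [-3.14, -0.003, -0.376]
ft_force: [2.5, -1.5, 7.7]
opening: 0.006
grip_force: 3.9
[ 2.54746572 -1.46061596  7.67328247] [547.91664897 146.13210253 124.5184926 ]
```

```bash
python3 -m inch '[[[0,0,0.005],0,1],[[0,0,0.005],0,1],[[0,0,0],0,1],[[0,0,0],0,1],[[0,0,0],0,1],[[0,0,0],0,1],[[0,0,0],0,1],[[0,0,0],0,1],[[0,0,0],0,1],[[0,0,0],0,1]]'
```

```text
t: 31.4
eef_pos: [548.0, 146.2, 123.9]
tcp_rot: [-3.14, -0.003, -0.376]
ft_force: [2.5, -1.4, 7.5]
opening: 0.006
grip_force: 3.8
```

```bash
python3 -m inch '[[[0,0,0.005],0,1],[[0,0,0.005],0,1],[[0,0,0],0,1],[[0,0,0],0,1],[[0,0,0],0,1],[[0,0,0],0,1],[[0,0,0],0,1],[[0,0,0],0,1],[[0,0,0],0,1],[[0,0,0],0,1]]'
```

```text
t: 32.65
eef_pos: [548.0, 146.2, 123.3]
tcp_rot: [-3.14, -0.003, -0.376]
ft_force: [2.5, -0.7, 7.9]
opening: 0.003
grip_force: 3.8
```

```bash
python3 -m inch '[[[0,0,0.004],0,1],[[0,0,0.004],0,1],[[0,0,0],0,1],[[0,0,0],0,1],[[0,0,0],0,1],[[0,0,0],0,1],[[0,0,0],0,1],[[0,0,0],0,1],[[0,0,0],0,1],[[0,0,0],0,1]]'
```

```text
t: 33.9
eef_pos: [548.0, 146.2, 122.8]
tcp_rot: [-3.14, -0.003, -0.376]
ft_force: [2.7, -0.2, 7.5]
opening: 0.007
grip_force: 3.7
```

```bash
python3 -m inch '[[[0,0,0.004],0,1],[[0,0,0.003],0,1],[[0,0,0],0,1],[[0,0,0],0,1],[[0,0,0],0,1],[[0,0,0],0,1],[[0,0,0],0,1],[[0,0,0],0,1],[[0,0,0],0,1],[[0,0,0],0,1]]'
```

```text
t: 35.15
eef_pos: [548.0, 146.2, 122.4]
tcp_rot: [-3.14, -0.003, -0.376]
ft_force: [2.7, -0.8, 8.0]
opening: 0.005
grip_force: 3.7
```

```bash
python3 -m inch '[[[0,0,0.004],0,1],[[0,0,0.003],0,1],[[0,0,0],0,1],[[0,0,0],0,1],[[0,0,0],0,1],[[0,0,0],0,1],[[0,0,0],0,1],[[0,0,0],0,1],[[0,0,0],0,1],[[0,0,0],0,1]]'
```

```text
t: 36.4
eef_pos: [548.0, 146.3, 122.0]
tcp_rot: [-3.14, -0.003, -0.376]
ft_force: [1.9, -0.9, 8.4]
opening: 0.005
grip_force: 3.7
```

```bash
python3 -m inch '[[[0,0,0.004],0,1],[[0,0,0.002],0,1],[[0,0,0],0,1],[[0,0,0],0,1],[[0,0,0],0,1],[[0,0,0],0,1],[[0,0,0],0,1],[[0,0,0],0,1],[[0,0,0],0,1],[[0,0,0],0,1]]'
```

```text
t: 37.65
eef_pos: [548.1, 146.2, 121.7]
tcp_rot: [-3.14, -0.004, -0.376]
ft_force: [3.0, -1.4, 8.3]
opening: 0.008
grip_force: 4.0
```

```bash
python3 -m inch '[[[0,0,0.003],0,1],[[0,0,0.002],0,1],[[0,0,0],0,1],[[0,0,0],0,1],[[0,0,0],0,1],[[0,0,0],0,1],[[0,0,0],0,1],[[0,0,0],0,1],[[0,0,0],0,1],[[0,0,0],0,1]]'
```

```text
t: 38.9
eef_pos: [548.2, 146.2, 121.5]
tcp_rot: [-3.14, -0.004, -0.376]
ft_force: [2.6, -0.7, 8.9]
opening: 0.004
grip_force: 4.3
```

```bash
python3 -m inch '[[[0,0,0.003],0,1],[[0,0,0.002],0,1],[[0,0,0],0,1],[[0,0,0],0,1],[[0,0,0],0,1],[[0,0,0],0,1],[[0,0,0],0,1],[[0,0,0],0,1],[[0,0,0],0,1],[[0,0,0],0,1]]'
```

```text
t: 40.15
eef_pos: [548.3, 146.2, 121.3]
tcp_rot: [-3.14, -0.004, -0.376]
ft_force: [2.9, -2.4, 8.9]
opening: 0.005
grip_force: 4.6
```

```bash
python3 -m inch '[[[0,0,0.003],0,1],[[0,0,0.002],0,1],[[0,0,0],0,1],[[0,0,0],0,1],[[0,0,0],0,1],[[0,0,0],0,1],[[0,0,0],0,1],[[0,0,0],0,1],[[0,0,0],0,1],[[0,0,0],0,1]]'
```

```text
t: 41.4
eef_pos: [548.3, 146.2, 121.1]
tcp_rot: [-3.14, -0.004, -0.376]
ft_force: [2.3, -2.5, 9.4]
opening: 0.003
grip_force: 4.9
```

Pad force rose from 3.7 to 4.9 N (two pads, about +2.4 N) at z ≈ 121.1, against a prediction of 121.7 for a 39.6 mm bore. I take the lock as bitten, back off and regrasp.

```bash
python3 -m inch '[[[0,0,-0.1],0,1],[[0,0,-0.22],0,1],[[-0.2,0,0],0,-1],[[-0.2,0,0],0,-1],[[0,0,0],0,-1],[[0,0,0],0,-1],[[0,0,0],0,-1],[[0,0,0],0,-1],[[0,0,0],0,-1],[[0,0,0],0,-1]]'
python3 - <<'E'
from h import *
p=eyes.read_camera("wrist");S=env.state();print(S["eef_pos"],S["ft_force"])
for n,z in dict(red=121,green=122).items():
    for q in eyes.spot_point(n,p)[:1]:print(n,np.round(q["centre"],1),round(q["score"],2),at_z(p,q["centre"],z).round(1))
E
```

```text
t: 42.65
eef_pos: [524.3, 155.0, 138.8]
tcp_rot: [3.141, -0.0, -0.376]
ft_force: [-0.3, 0.4, 1.1]
opening: 0.788
grip_force: 0.0
[524.34339496 155.02050875 138.86942258] [ 1.24119153 -0.41200581  0.06028659]
red [252.2 320.6] 0.85 [541.7 148.8 121. ]
green [314.9 324.5] 0.85 [504.9 160.9 122. ]
```

```bash
python3 -m inch '[[[0,0,0.3],0,-1],[[0,0,0.4],0,-1],[[0,0,0.3],0,-1],[[0,0,0.12],0,-1],[[0,0,0],0,1],[[0,0,0],0,1],[[0,0,0],0,1],[[0,0,0],0,1],[[0,0,0],0,1],[[0,0,0],0,1]]'
```

```text
t: 44.05
eef_pos: [524.3, 155.1, 71.7]
tcp_rot: [3.142, -0.0, -0.376]
ft_force: [0.1, 0.3, -0.3]
opening: 0.427
grip_force: 0.0
```

```bash
python3 -m inch '[[[0,0,0],0,1],[[0,0,0],0,1],[[0,0,0],0,1],[[0,0,0],0,1],[[0,0,0],0,1],[[0,0,-0.1],0,1],[[0,0,-0.2],0,1],[[0,0,-0.3],0,1],[[0,0,-0.5],0,1],[[0,0,-0.5],0,1]]'
```

```text
t: 45.3
eef_pos: [523.9, 155.0, 169.2]
tcp_rot: [3.141, 0.001, -0.376]
ft_force: [0.3, -0.0, -3.7]
opening: 0.205
grip_force: 30.0
```

```bash
python3 - <<'E'
from h import *
P={c:eyes.read_camera(c) for c in("side","wrist")}
for c,p in P.items():
  for n in("tip_a","tip_b"):
    print(c,n,[(np.round(q["centre"],1).tolist(),round(q["score"],2)) for q in eyes.spot_point(n,p)[:3]])
p=P["side"];x0=np.array([523.9,155,158.2-32]);u=np.array([.93,-.367,0])
for d in(34,39.5,46):print(d,proj(p,x0-u*d/2).round(1),proj(p,x0+u*d/2).round(1))
E
python3 -m inch '[[[0.2,0.3,0],0,1],[[0.34,0.6,0],0,1],[[0.34,0.65,0],0,1],[[0.34,0.65,0],0,1],[[0.34,0.65,0],0,1],[[0.34,0.65,0],0,1],[[0.34,0.65,0],0,1],[[0.3,0.4,0],0,1],[[0.12,0.2,0],0,1],[[0,0,0],0,1]]'
```

```text
side tip_a [([302.0, 345.1], 0.55), ([327.5, 325.9], 0.33)]
side tip_b [([302.0, 345.1], 0.55), ([327.5, 325.9], 0.33)]
wrist tip_a []
wrist tip_b []
34 [303.1 343.2] [296.5 326.2]
39.5 [303.6 344.6] [296.  324.9]
46 [304.2 346.2] [295.4 323.3]
t: 46.85
eef_pos: [567.7, -168.7, 166.8]
tcp_rot: [-3.142, 0.002, -0.377]
ft_force: [0.3, 0.2, -4.3]
opening: 0.209
grip_force: 30.0
```

```bash
python3 -m inch '[[[0,0,0.2],0,1],[[0,0,0.3],0,1],[[0,0,0.3],0,1],[[0,0,0.25],0,1],[[0,0,0.2],0,1],[[0,0,0.15],0,1],[[0,0,0.13],0,1],[[0,0,0.03],0,1],[[0,0,0],0,1],[[0,0,0],0,1]]'
```

```text
t: 48.1
eef_pos: [568.3, -168.8, 74.5]
tcp_rot: [3.141, -0.001, -0.376]
ft_force: [-0.9, -0.1, -3.6]
opening: 0.213
grip_force: 30.0
```

```bash
python3 -m inch '[[[0,0,0.03],0,1],[[0,0,0.03],0,1],[[0,0,0.03],0,1],[[0,0,0.02],0,1],[[0,0,0],0,1],[[0,0,0],0,1],[[0,0,0],0,1],[[0,0,0],0,1],[[0,0,0],0,1],[[0,0,0],0,1]]'
```

```text
t: 49.35
eef_pos: [568.1, -168.7, 67.7]
tcp_rot: [3.141, -0.0, -0.376]
ft_force: [-3.3, 1.4, 3.8]
opening: 0.213
grip_force: 30.0
```

Seated: the upward force shows contact. I open and lift.

```bash
python3 -m inch '[[[0,0,0],0,-1],[[0,0,0],0,-1],[[0,0,0],0,-1],[[0,0,0],0,-1],[[0,0,-0.1],0,-1],[[0,0,-0.3],0,-1],[[0,0,-0.5],0,-1],[[0,0,-0.5],0,-1],[[0,0,-0.5],0,-1],[[0,0,0],0,-1]]'
python3 - <<'E'
from h import *
p=eyes.read_camera("wrist");S=env.state();print(S["eef_pos"],S["ft_force"])
print(white_disc(p,(568,-168.5),62))
save(p,"w6.png",(140,380,190,510),2)
E
```

```text
t: 50.6
eef_pos: [568.9, -168.9, 184.0]
tcp_rot: [3.141, -0.004, -0.376]
ft_force: [-0.2, -0.2, -1.1]
opening: 1.0
grip_force: 0.0
[ 568.31113766 -168.6847019   182.36072432] [-0.6012516  -0.68001548 -0.34051174]
(array([ 568.80095673, -168.95053101]), array([66.37863922, 66.69998169]), array([ 568.81530762, -169.04088593]), 66.99424743652344)
```

View pics/w6.png

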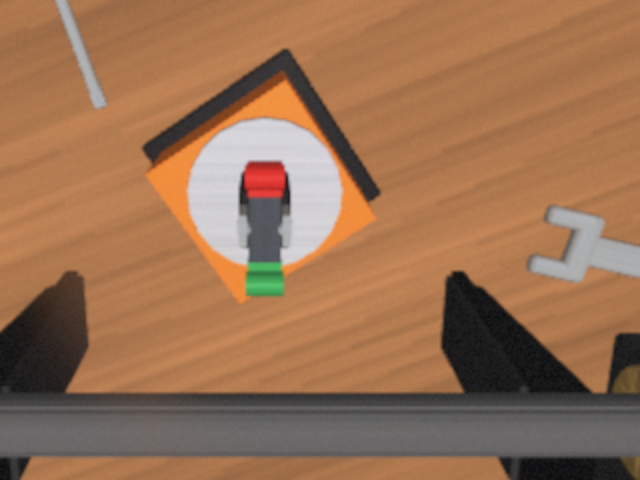

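The view shows the gauge hanging flat and centred on the orange stand. The flange disc is at (568.8, -169.0), diameter 67 mm, and the fingers are clear of it.

```bash
python3 -c "
from cell import env
print(env.job_done())"
```

```text
the job is handed in; nothing more can be done
None
```

I handed the job in at about 51 s: the gauge is back upright and let go in its stand, and I locked it at a bore I measured at about 39.6 mm. The press force suggests the lock bit at about 39 mm, inside the 0.9 mm tolerance, and one coarse side-camera reading of a tip after drawing out agrees, but I never measured the locked tip distance directly.

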